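Charge a solvent brush at the dispenser and hold it to drain

ROBOT

A 6-joint arm with a two-finger parallel gripper is mounted at the origin on the work surface. World frame = base frame: x ahead of the robot, y to its left, z up, the work surface at z = 0. Lengths are in m, angles in rad, forces in N, time in s.
With the tool pointing down it reaches from about 0.375 to 0.975 m from the base axis. Payload 3.8 kg.
Tool frame: the origin (TCP) lies at the very end of the fingers, on their centre line; the grasp point (between the pads) lies 19 mm behind it; y points along the fingers, z is the direction in which the jaws open and shut, and the axes are right-handed (so a half turn about y gives the same grasp; the last joint's range is limited). The gripper opens to 85 mm and grips with 20 to 120 N. Pads are 22 mm wide; open, the fingers measure 114 mm over their backs; the gripper's body (76 mm by 85 mm) begins 54 mm behind the grasp point. The pads swing forward as they close: fully open they stand 13 mm farther back than shut.
Start: joints at [1.306, 0.264, 1.604, -0, 1.274, -0.037], TCP at [0.152, 0.658, 0.231] pointing down, gripper open.
Joint ranges: [-2.63, 2.63], [-0.94, 2.18], [0.31, 2.57], [-1.31, 4.45], [0, 2.66], [-2.55, 2.55]. Speed limits (rad/s): [2.57, 2.57, 3.14, 3.14, 3.14, 3.14].

INTERFACE

Orientations are given as a unit quaternion [x, y, z, w].
In Python, from plant import manip, move_gripper, solver, capture, camera_info, job, search_frame, mark_of, readout gives the robot as it stands. Calls block until the motion is done:
- manip.movep(position, orientation): joint-space move of the TCP to a pose.
- manip.servo_line(position, ori=None, rate=0.15, contact_N=None): straight line of the TCP; ori=None keeps the orientation; rate is the mean speed in m/s. With contact_N (N) it stops when the force on the tool has changed by that much, and returns True; else False.
- manip.movej(angles): joint-space move.
- move_gripper(opening, grip_force=None): finger opening in m; grip_force is the grip in N (None keeps the last); returns when the fingers have stopped.
- manip.sleep(seconds).
- solver.ik(position, orientation): joint angles nearest the present ones, or None.
- capture(name): name is "scene" or "top" or "wrist"; returns (picture, depth): 420x560x3 uint8, red, green, blue; 420x560 float32, m along the optical axis (not along the pixel's ray), 0 where there is no reading.
- camera_info(name): a dict with "fx", "fy", "cx", "cy" (pixels), "rvec" (rotation vector, rad) and "tvec" (3), from world to camera coordinates, as OpenCV has them. Camera axes: x right, y down, z forward; pixel columns grow to the right and rows downward; lengths in m; the calibration is good to about 2 mm. The wrist camera is an equidistant fisheye: a pixel r from the principal point sees the ray r / f radians off the axis. A picture is of the moment at which its call begins: read the wrist's pose just before it. camera_info takes no time and is no camera call; for the wrist camera it gives the pose at the moment of the call.
A pose or a line that the arm cannot do raises manip.Unreachable and nothing moves.
- job.close_job(): hands the job in, once; it reports no verdict.
Trained networks look in the newest picture that a camera, given by its name, has taken for a name from the list of things; names that differ only in an ending like _2 or _b are one class to them, and where a whole thing is asked for, a point or a joint stands for the part that bears it (a point fixed in the world has none). Each returns a list of dicts, best first, with "p" (0 to 1); they miss things now and then, are a little off and sometimes report something else, mostly with a low value. They report only what shows in the picture. A call takes as long as a camera call. They do not tell look-alikes from the thing itself.
- search_frame(camera, query): "location" ([column, row] in pixels, amid what is visible of it).
- mark_of(camera, query): "location" ([column, row] in pixels: a listed point, or the origin of a listed thing).
Readings, each from a call of its own:
- readout.read_t(): time.
- readout.read_joint_positions(): joint angles.
- readout.read_joint_velocities(): joint speeds.
- readout.read_joint_efforts(): joint torques, N m.
- readout.read_ee_pos(): TCP position.
- readout.read_tcp_rot(): TCP orientation.
- readout.read_contact_force(): force on the tool from outside, world axes, zero at the start.
- readout.read_ft_torque(): the same for the moment, N m.
- readout.read_grip_width(): finger opening in m.
Only numpy, scipy, OpenCV 4.12 (cv2) and the standard library are available. Lean on these libraries where they do the work, as an engineer would, in place of code of your own. Each camera call takes 0.05 s, during which the arm holds its last target.

TASK

Load the solvent brush for cleaning a copper joint: press the steel dish of the plunger dispenser fully down and let it spring back up by itself, then draw the yellow-handled brush out of its sloping holster, turn it upright with the bristles straight down, and dip the bristle ends into the dish. Then lift the brush and finish still holding it, upright and still, bristles just clear of the dish and over it, so that it drains; leave the screwdriver in its holster and the parts on the bench where they are.

Things in the scene. Friction and masses are not known exactly. Their poses are not given: they have to be found in the camera images.
- dish (a joint): Travel of the sprung steel dish on top of the dispenser, in m: 0 at rest (up), 0.010 fully down. It moves straight down under a push, 2 N at the start of the travel to 6 N at the bottom, and springs back when let go.
- dish_rim (a point): Centre of the dish's rim, at rest 110 mm above the bench (it sinks with the dish). The dish is a round shallow steel bowl, 64 mm across outside, about 58 mm inside at the rim narrowing to 36 mm at its flat floor 12 mm below the rim. Under it a white bottle 72 mm in diameter stands in a black cup on a 100 mm square plate screwed to the bench; the bottle does not move.
- brush_holster: Holster of the brush, screwed to the bench: dark steel foot plate 95 x 70 x 8 mm, a short post, and an aluminium tube 85 mm long, 37 mm across at its flared mouth, 24 mm inside. Origin: centre of the foot's underside. The tube leans 40 degrees from vertical towards the holster's own -x side (roughly towards the robot, the yaw varies), so its mouth faces up and to -x. z is up. An identical holster stands elsewhere with the red screwdriver.
- brush_holster_mouth (a point): Centre of the mouth of the brush's tube, 100 mm above the bench.
- brush_tip (a point): End of the bristles, on the axis of the brush. The brush: 170 mm long, round, 18 mm in diameter, about 50 g; black bristles 25 mm long and 15 mm across, steel ferrule 30 mm, straight yellow handle 115 mm with black bands. Its z axis runs along the brush from the bristle ends to the handle's butt; x and y lie across it. At the start the brush lies along the low side of the tube with its bristles at the bottom, 81 mm inside; the outer 89 mm, all handle, stick out.
- brush_grip (a point): Point on the axis of the brush, 130 mm from the bristle ends and 40 mm from the butt; at the start 49 mm outside the mouth of the tube. Axes as brush_tip.
- brush_butt (a point): Butt end of the handle, on the axis of the brush, 170 mm from the bristle ends. Axes as brush_tip.
- driver_mid (a point): Middle of a stub screwdriver, 160 mm long, 18 mm in diameter, red handle with black grooves, which sits in the other holster in the same way. To be left there.
- fuse_link: White ceramic fuse link with aluminium end plates, 42 x 64 x 50 mm, with a steel blade at either end (120 mm over the blades, along its y). Loose on the bench, origin under its centre. To be left alone.
- standoff_a: Red ribbed standoff insulator, 37 mm in diameter, 40 mm high, loose, origin under its centre. To be left alone.
- standoff_b: A second red standoff insulator like standoff_a. To be left alone.
- copper_link: Flat copper bar with bolt holes, 130 x 30 x 8 mm, long along its x, loose, origin under its centre. To be left alone.
- nut_tray: Black open tray with nuts and washers, 80 x 110 x 26 mm, loose, origin under its centre. To be left alone.
- contactor: Grey contactor with a black top, 60 x 47 x 59 mm, loose, origin under its centre. To be left alone.
There are look-alikes about, which are no part of the job. What is shaped like the brush_holster but brown is not meant. There is more than one size of the part that bears brush_tip; the job needs the smaller.

How it is judged:
On the way, in this order (a step that is already met when the one before it is completed fails the run):
1. the dish is pressed fully down (value of joint dish above 0.008 m), for 0.05 s.
2. the dish is let go and has sprung back up, the brush still in its holster (value of joint dish below 0.002 m and distance between brush_tip and brush_holster_mouth above 0.06 m), for 0.1 s.
3. the brush is drawn clear of its holster and is held in the gripper (z of brush_tip in the frame of brush_holster_mouth above -0.01 m and contact force between brush and brush_holster below 0.05 N and contact force between the fingers and brush above 1 N), for 0.1 s.
4. the bristle ends are dipped into the dish with the brush held upright (horizontal distance between brush_tip and dish_rim below 0.022 m and z of brush_tip in the frame of dish_rim below -0.003 m and angle between brush_tip's own z axis and vertical below 0.26 rad and contact force between the fingers and brush above 1 N), for 0.1 s.
At the end, for the whole second after the job is handed in: The gripper holds the brush still (at least 1 N of grip), butt up and within 12 degrees of vertical, its bristle ends 5 to 100 mm above the rim of the dish and within 30 mm of the dish's centre sideways, with the dish fully up and untouched, for the whole last second (contact force between the fingers and brush above 1 N and contact force between brush and dispenser below 0.05 N and contact force between brush and brush_holster below 0.05 N and angle between brush_tip's own z axis and vertical below 0.21 rad and horizontal distance between brush_tip and dish_rim below 0.03 m and z of brush_tip in the frame of dish_rim between 0.005 and 0.1 m and height (world z) of brush_tip above 0.112 m and linear speed of brush below 0.03 m/s and value of joint dish below 0.002 m); the arm keeps its last pose, push and grip.
It fails at once if the screwdriver is taken or a part on the bench is shifted by more than 20 mm (distance of any of driver_mid, fuse_link, standoff_a, standoff_b, copper_link, nut_tray, contactor from where it was at the start of the episode above 0.02 m).
It also fails if it takes over 56 s, if anything falls off the work surface, if the arm or the gripper's body presses on something with over 40 N, if the wrist force passes 120 N, or if a joint passes its speed limit or range.

## Working session

There is one attempt and no reset: what is moved stays moved. The work goes in short steps, each a Python script; the robot and the scene stay as the last script left them, time stands still between calls to the robot, and variables do not carry over. Pictures are saved under pics/ and viewed, and the job is handed in when it is done.

```bash
ls; mkdir -p pics; cat > h.py <<'E'
import numpy as np, cv2
from plant import manip, move_gripper, solver, capture, camera_info, job, search_frame, mark_of, readout
def save(n,p): cv2.imwrite('pics/'+n+'.png',cv2.cvtColor(p,cv2.COLOR_RGB2BGR))
def P(cam,uv,d,info=None):
    c=info or camera_info(cam); R,_=cv2.Rodrigues(np.array(c['rvec'],float)); t=np.array(c['tvec'],float).ravel()
    uv=np.atleast_2d(np.array(uv,float)); d=np.atleast_1d(d)
    x=(uv[:,0]-c['cx'])/c['fx']; y=(uv[:,1]-c['cy'])/c['fy']
    if cam=='wrist':
        r=np.hypot(x,y)+1e-9; s=np.tan(r)/r; x=x*s;y=y*s
    X=np.stack([x*d,y*d,d],1)
    return (X-t)@R
def ray(cam,uv,z,info=None):
    a=P(cam,uv,[0.5],info)[0]; b=P(cam,uv,[1.0],info)[0]; k=(z-a[2])/(b[2]-a[2]); return a+k*(b-a)
def proj(cam,X,info=None):
    c=info or camera_info(cam); R,_=cv2.Rodrigues(np.array(c['rvec'],float)); t=np.array(c['tvec'],float).ravel()
    q=np.atleast_2d(X)@R.T+t
    x=q[:,0]/q[:,2];y=q[:,1]/q[:,2]
    if cam=='wrist':
        r=np.hypot(x,y)+1e-9; s=np.arctan(r)/r; x=x*s;y=y*s
    return np.stack([x*c['fx']+c['cx'],y*c['fy']+c['cy']],1)
E
python3 - <<'E'
from h import *
for c in ['scene','top','wrist']:
    p,d=capture(c); save(c+'0',p); np.save(c+'0.npy',d)
    i=camera_info(c);print(c,{k:np.round(v,3).tolist() for k,v in i.items()})
    for q in ['dish_rim','brush_holster','brush_holster_mouth','brush_tip','brush_grip','brush_butt','driver_mid']:
        if c!='wrist':
            print(q,[(np.round(r['location']).tolist(),round(r['p'],2)) for r in mark_of(c,q)])
print(readout.read_t(), readout.read_tcp_rot())
E
```

```text
pics
scene {'fx': 537.252, 'fy': 537.252, 'cx': 277.436, 'cy': 203.456, 'rvec': [1.785, 1.481, -0.719], 'tvec': [-0.169, -0.259, 1.622]}
dish_rim [([132.0, 226.0], 0.7), ([372.0, 158.0], 0.25)]
brush_holster [([363.0, 239.0], 0.72), ([412.0, 210.0], 0.68)]
brush_holster_mouth [([451.0, 226.0], 0.94), ([374.0, 191.0], 0.82), ([422.0, 170.0], 0.68)]
brush_tip [([378.0, 186.0], 0.66), ([376.0, 154.0], 0.33)]
brush_grip [([370.0, 173.0], 0.71), ([365.0, 148.0], 0.54), ([346.0, 296.0], 0.44)]
brush_butt [([371.0, 157.0], 0.82), ([360.0, 135.0], 0.78)]
driver_mid [([263.0, 222.0], 0.59)]
top {'fx': 452.96, 'fy': 452.96, 'cx': 276.365, 'cy': 203.417, 'rvec': [2.12, -2.171, 0.139], 'tvec': [0.092, 0.611, 0.96]}
dish_rim [([429.0, 199.0], 0.96)]
brush_holster [([198.0, 212.0], 0.8), ([135.0, 243.0], 0.64), ([155.0, 158.0], 0.59)]
brush_holster_mouth [([134.0, 159.0], 0.9), ([192.0, 217.0], 0.87), ([116.0, 252.0], 0.72)]
brush_tip [([163.0, 282.0], 0.79)]
brush_grip [([177.0, 229.0], 0.89), ([152.0, 370.0], 0.8)]
brush_butt [([171.0, 240.0], 0.75), ([145.0, 395.0], 0.73)]
driver_mid []
wrist {'fx': 325.192, 'fy': 325.192, 'cx': 273.196, 'cy': 206.075, 'rvec': [-2.279, -1.81, -0.259], 'tvec': [-0.674, -0.035, 0.378]}
0.85 [-0.70250557  0.08037005 -0.08035525  0.7025451 ]
```

View pics/scene0.png

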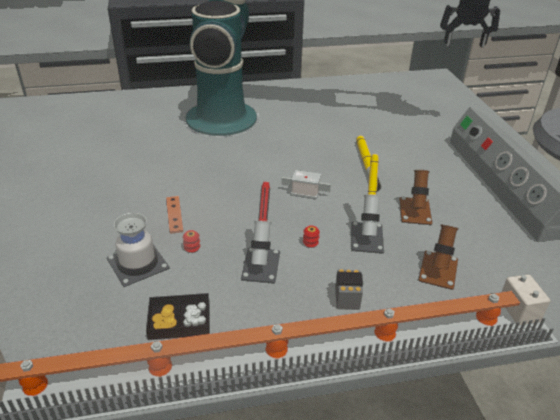

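View pics/top0.png

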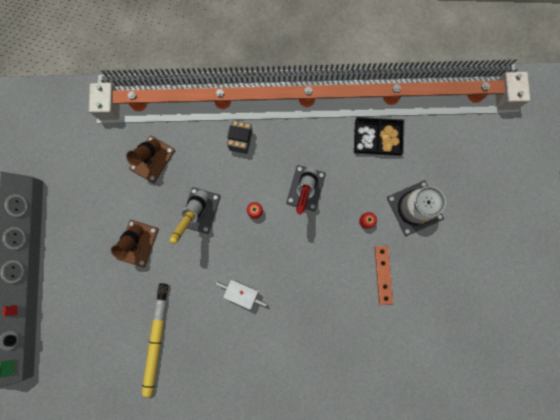

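View pics/wrist0.png

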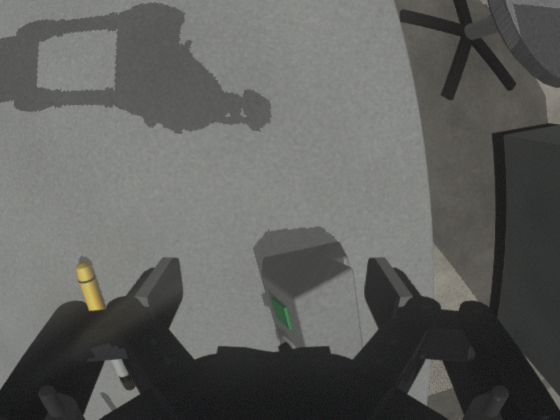

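The scene camera shows the dispenser at (133,235), the screwdriver holster at (262,240) and the grey holster with the yellow brush at (370,215). There are two brown decoy holsters. The brush lying on the bench, top (155,340), spans about 0.24 m, so it is the larger look-alike. The holstered brush is the right one. Next I measure from depth.

```bash
python3 - <<'E'
from h import *
from scipy.optimize import least_squares
for cam in ['top','scene']:
    d=np.load(cam+'0.npy'); img=cv2.cvtColor(cv2.imread(f'pics/{cam}0.png'),cv2.COLOR_BGR2RGB).astype(int)
    v,u=np.mgrid[:420,:560]; ok=d>0
    W=np.full((420,560,3),np.nan); W[ok]=P(cam,np.stack([u[ok],v[ok]],1),d[ok])
    if cam=='top': box=lambda a,b,c,e:(u>a)&(u<b)&(v>c)&(v<e)
    bx=box(385,450,175,235) if cam=='top' else (u>105)&(u<170)&(v>205)&(v<280)
    pts=W[bx&ok]; 
    rim=pts[(pts[:,2]>0.1)&(pts[:,2]<0.118)]
    print(cam,'dish n',len(rim),'mid',(rim.min(0)+rim.max(0))/2,'ext',np.ptp(rim,axis=0),'maxz',pts[:,2].max())
    # brush yellow
    yel=(img[...,0]>150)&(img[...,1]>110)&(img[...,2]<90)&ok
    bb=((u>165)&(u<200)&(v>200)&(v<246)) if cam=='top' else ((u>366)&(u<382)&(v>152)&(v<200))
    y=W[bb&yel]; c=y.mean(0); U,S,V=np.linalg.svd(y-c); a=V[0]*np.sign(V[0][2])
    t=(y-c)@a
    print('brush c',c,'axis',a,'tilt',np.degrees(np.arccos(a[2])),'yaw',np.degrees(np.arctan2(a[1],a[0])),'t',t.min(),t.max(),'butt',c+a*t.max(), 'n',len(y))
    # holster grey foot z ~8mm
    print('table z', np.nanmedian(W[300:320,250:330,2]))
for cam,uvs in {'top':{'dish_rim':((429,199),.11),'hol':((198,212),0.0),'mouth':((192,217),.1),'butt':((171,240),.168)},'scene':{'dish_rim':((132,226),.11),'hol':((363,239),0),'mouth':((374,191),.1),'butt':((376,154),.168)}}.items():
    for k,(uv,z) in uvs.items(): print(cam,k,ray(cam,uv,z))
E
```

```text
top dish n 277 mid [ 0.60188294 -0.23953165  0.10644171] ext [0.06296435 0.06287176 0.01287367] maxz 0.11287854790669129
brush c [0.5559854  0.27063614 0.14143308] axis [-0.64509132  0.19945987  0.73761301] tilt 42.47152419201363 yaw 162.8185828219188 t -0.058544475211514534 0.03966037532831275 butt [0.53040083 0.27854679 0.17068709] n 153
table z -0.0007158673986973141
scene dish n 336 mid [ 0.60469354 -0.24043882  0.10610934] ext [0.06601293 0.06151788 0.01218072] maxz 0.11219970282526852
brush c [0.53167786 0.2779667  0.12142919] axis [ 0.86125936 -0.30337891  0.40766844] tilt 65.94154601141196 yaw -19.404830214388245 t -0.26633232474279217 0.0524671560000052 butt [0.57686569 0.26204927 0.1428184 ] n 341
table z 9.40610984814881e-05
top dish_rim [ 0.60555449 -0.23747485  0.11      ]
top hol [0.60380066 0.25890738 0.        ]
top mouth [0.58124456 0.25317907 0.1       ]
top butt [0.53018865 0.28009898 0.168     ]
scene dish_rim [ 0.61739923 -0.2362995   0.11      ]
scene hol [0.61155023 0.24438303 0.        ]
scene mouth [0.57329232 0.27011703 0.1       ]
scene butt [0.53329667 0.27968554 0.168     ]
```

```bash
cat > fit.py <<'E'
from h import *
from scipy.optimize import least_squares
from scipy.spatial.transform import Rotation as Rn
def fit():
    Y=[]
    for cam in ['top','scene']:
        d=np.load(cam+'0.npy'); img=cv2.cvtColor(cv2.imread(f'pics/{cam}0.png'),cv2.COLOR_BGR2RGB).astype(int)
        v,u=np.mgrid[:420,:560]
        yel=(img[...,0]>110)&(img[...,1]>80)&(img[...,2]<90)&(d>0)
        bb=((u>165)&(u<200)&(v>200)&(v<246)) if cam=='top' else ((u>366)&(u<382)&(v>152)&(v<200))
        m=bb&yel; w=P(cam,np.stack([u[m],v[m]],1),d[m]); w=w[(w[:,2]>0.09)&(w[:,0]>.5)]
        Y.append(w)
    def ax(p): return np.array([np.sin(p[0])*np.cos(p[1]),np.sin(p[0])*np.sin(p[1]),np.cos(p[0])])
    out={}
    for k,S in (('top',Y[0]),('scene',Y[1]),('both',np.vstack(Y))):
        def f(p):
            a=ax(p); q=S-np.array([p[2],p[3],0.14]); r=np.linalg.norm(q-np.outer(q@a,a),axis=1); return np.r_[r-0.009,(p[0]-np.radians(40))*0.05]
        s=least_squares(f,[np.radians(40),np.radians(162),.555,.27],loss='soft_l1',f_scale=0.001)
        a=ax(s.x); c=np.array([s.x[2],s.x[3],.14]); t=(S-c)@a
        out[k]=(a,c,np.percentile(t,99.5))
        print(k,len(S),'tilt',np.degrees(s.x[0]),'yaw',np.degrees(s.x[1]),'c',c,'rms',np.sqrt(np.mean(s.fun**2)),'butt',c+a*t.max(),c+a*np.percentile(t,98))
    return out
if __name__=='__main__': 
    fit()
    d=np.load('top0.npy');v,u=np.mgrid[:420,:560]
    m=(u>170)&(u<230)&(v>175)&(v<245)&(d>0); w=P('top',np.stack([u[m],v[m]],1),d[m]); w=w[(w[:,2]>.004)&(w[:,2]<.013)]
    r=cv2.minAreaRect((w[:,:2]*1000).astype(np.float32)); print('foot',r)
E
python3 fit.py
```

```text
top 261 tilt 40.477393208890916 yaw 160.31035605170513 c [0.54766998 0.27333729 0.14      ] rms 0.001715249512674259 butt [0.52625888 0.28099921 0.16664725] [0.52724691 0.28064564 0.16541758]
scene 319 tilt 40.07038432833061 yaw 162.3247906141815 c [0.55030524 0.27155435 0.14      ] rms 0.0017269087323245299 butt [0.52999808 0.27802551 0.16533692] [0.53175015 0.27746719 0.16315089]
both 580 tilt 40.07332878498836 yaw 161.7454761554728 c [0.54891379 0.27224756 0.14      ] rms 0.0020183293108891214 butt [0.52687667 0.27951623 0.16758277] [0.52864925 0.27893157 0.16536412]
foot ((609.0421142578125, 251.6901092529297), (130.4027557373047, 121.70356750488281), 10.07497787475586)
```

```bash
cat >> fit.py <<'E'
def quat(d,lat):
    y=d/np.linalg.norm(d); z=lat-(lat@y)*y; z/=np.linalg.norm(z); x=np.cross(y,z)
    return Rn.from_matrix(np.stack([x,y,z],1)).as_quat()
DISH=np.array([.6035,-.239,.110])
th=np.radians(40);ps=np.radians(161.7)
A=np.array([np.sin(th)*np.cos(ps),np.sin(th)*np.sin(ps),np.cos(th)])
C=np.array([.549,.2722,.14]); BUTT=C+A*(.166-.14)/A[2]; GRIP=BUTT-.04*A
LAT=np.array([-np.sin(ps),np.cos(ps),0])
E
python3 - <<'E'
from fit import *
print(GRIP,BUTT)
for s in (1,-1):
    q=quat(-A,s*LAT)
    for off in (0,.09,.13): print(s,off,np.round(solver.ik(GRIP-.019*A+off*A,q),2) if solver.ik(GRIP-.019*A+off*A,q) is not None else None)
for ang in range(0,360,30):
    q=quat(np.array([0,0,-1.]),np.array([np.cos(np.radians(ang)),np.sin(np.radians(ang)),0]))
    j=solver.ik(DISH+[0,0,.12],q); print(ang,None if j is None else np.round(j,2), solver.ik(DISH+[0,0,-.02],q) is not None)
E
```

```text
[0.55269793 0.27097703 0.13535822] [0.52828677 0.27905024 0.166     ]
1 0 None
1 0.09 None
1 0.13 None
-1 0 [ 0.71  0.12  2.17 -0.99  0.72  0.19]
-1 0.09 [ 0.82 -0.02  2.17 -0.86  0.88  0.1 ]
-1 0.13 [ 0.87 -0.08  2.16 -0.82  0.95  0.08]
0 [-0.42  0.22  1.66 -0.    1.26 -0.42] True
30 [-0.42  0.22  1.66 -0.    1.26 -0.94] True
60 [-0.42  0.22  1.66 -0.    1.26 -1.46] True
90 [-0.42  0.22  1.66 -0.    1.26 -1.99] True
120 [-0.42  0.22  1.66 -0.    1.26 -2.51] True
150 None False
180 None False
210 [-0.42  0.22  1.66 -0.    1.26  2.2 ] True
240 [-0.42  0.22  1.66 -0.    1.26  1.68] True
270 [-0.42  0.22  1.66 -0.    1.26  1.16] True
300 [-0.42  0.22  1.66 -0.    1.26  0.63] True
330 [-0.42  0.22  1.66  0.    1.26  0.11] True
```

```bash
python3 - <<'E'
from fit import *
t0=readout.read_t()
move_gripper(0.0,30)
q=quat(np.array([0,0,-1.]),np.array([np.cos(np.radians(330)),np.sin(np.radians(330)),0]))
manip.movep((DISH+[0,0,.12]).tolist(),q.tolist())
print('t',readout.read_t(),readout.read_ee_pos())
p,d=capture('wrist');save('w1',p)
manip.servo_line((DISH+[0,0,.005]).tolist(),rate=.12)
hit=manip.servo_line((DISH+[0,0,-.030]).tolist(),rate=.03,contact_N=14)
print(hit,readout.read_ee_pos(),readout.read_contact_force())
manip.sleep(.1); print(readout.read_ee_pos(),readout.read_contact_force(),readout.read_t())
p,d=capture('scene');save('s1',p)
E
```

```text
t 5.1083 [ 0.60381659 -0.23821349  0.22997328]
True [ 0.60347915 -0.23898365  0.0882796 ] [-1.91405877  0.2811825   5.4259022 ]
[ 0.60348926 -0.23900124  0.08812165] [-1.99413035  0.16734396  4.86556976] 7.2417
```

View pics/s1.png

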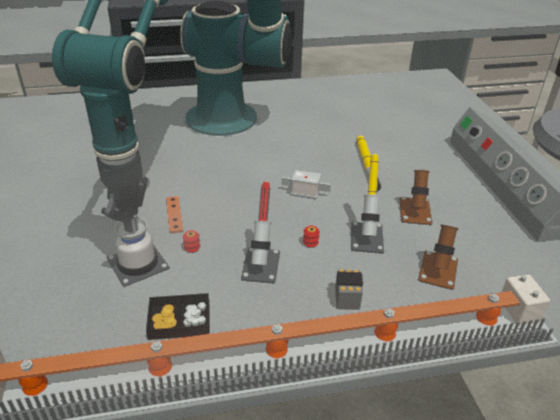

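The fingers are in the dish at (130,225) in the scene view. Height says it's about fully down, but the force reading of 5 N leaves a doubt, so I push slightly further, then release.

```bash
python3 - <<'E'
from fit import *
for dz in (-.024,-.026):
    h=manip.servo_line((DISH+[0,0,dz]).tolist(),rate=.02,contact_N=30); manip.sleep(.1)
    print(h,readout.read_ee_pos(),readout.read_contact_force())
manip.servo_line((DISH+[0,0,.02]).tolist(),rate=.12)
manip.servo_line((DISH+[0,0,.13]).tolist(),rate=.3)
p,d=capture('scene');save('s2',p)
v,u=np.mgrid[:420,:560];m=(u>105)&(u<170)&(v>205)&(v<280)&(d>0)
w=P('scene',np.stack([u[m],v[m]],1),d[m]);w=w[(np.hypot(w[:,0]-DISH[0],w[:,1]-DISH[1])<.036)&(w[:,2]<.15)]
print('rim z',np.percentile(w[:,2],[95,99,100]),readout.read_contact_force(),readout.read_t())
E
```

```text
False [ 0.60356134 -0.23905058  0.08798442] [-5.6065251   2.09157177 12.01664208]
False [ 0.60361058 -0.23904294  0.08781911] [-9.12393248  3.89426808 21.03646674]
rim z [0.10891374 0.11084673 0.11243891] [-0.8109076   0.27305442 -0.0090087 ] 9.0917
```

The dish hit a hard stop at 10 mm of travel and 21 N, and its rim is back at 0.110. Next is the approach to the brush.

```bash
python3 - <<'E'
from fit import *
q=quat(-A,-LAT)
pre=GRIP-.019*A+.11*A
manip.movep([.50,.10,.30],q.tolist())
manip.movep(pre.tolist(),q.tolist())
move_gripper(.05)
p,d=capture('wrist');save('w3',p); i=camera_info('wrist')
print(proj('wrist',np.array([BUTT,GRIP]),i))
print('butt',[(r['location'],r['p']) for r in mark_of('wrist','brush_butt')][:3])
print(readout.read_ee_pos(),pre,readout.read_t())
E
```

```text
[[275.09878862 228.73573114]
 [274.73939758 210.37119552]]
butt [([275.0, 233.7], 0.58), ([115.7, 34.0], 0.47)]
[0.49717502 0.28927937 0.20521109] [0.49716255 0.2893436  0.20506827] 11.95
```

View pics/w3.png

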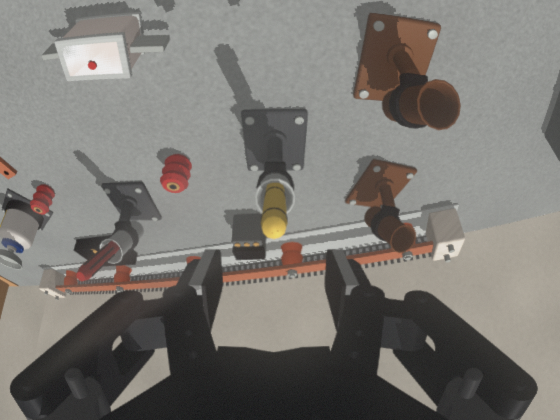

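The wrist view shows the butt at (274,228), on my prediction of (275,229), centred between the fingers. I advance and grip.

```bash
python3 - <<'E'
from fit import *
q=quat(-A,-LAT)
h=manip.servo_line((GRIP-.019*A).tolist(),rate=.1,contact_N=8)
print(h,readout.read_ee_pos(),GRIP-.019*A)
move_gripper(.0,40)
print('w',readout.read_grip_width(),readout.read_contact_force())
h=manip.servo_line((GRIP-.019*A+.02*A).tolist(),rate=.06)
print(readout.read_contact_force(),readout.read_grip_width())
h=manip.servo_line((GRIP-.019*A+.13*A).tolist(),rate=.1)
p,d=capture('wrist');save('w4',p);p,d=capture('scene');save('s4',p)
print(readout.read_grip_width(),readout.read_contact_force(),readout.read_t())
E
```

```text
False [0.56445198 0.26757906 0.12145641] [0.56429323 0.26714225 0.12080338]
w 0.016839040930761568 [-2.07492092  2.27293805  3.67590094]
[1.44713332 0.61768204 0.59888496] 0.016860561597853808
0.016892496523006322 [-0.63927424 -0.95707335 -1.15612693] 15.425
```

View pics/w4.png

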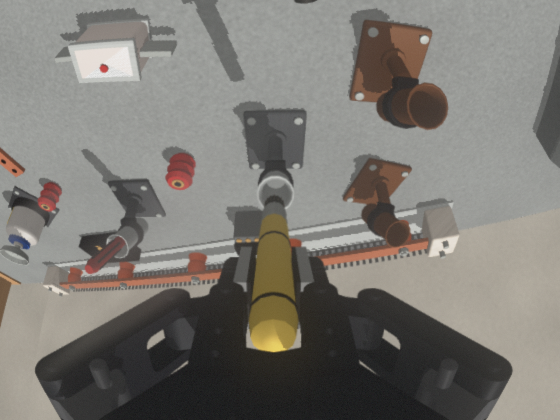

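View pics/s4.png

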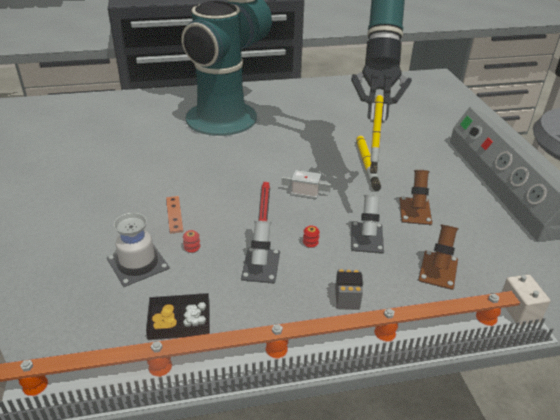

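The brush is held and fully out; the scene view shows the bristles at (375,184), clear of the holster mouth. Now I lift it, turn it upright and carry it over to the dish.

```bash
python3 - <<'E'
from fit import *
q=quat(np.array([0,0,-1.]),np.array([np.cos(np.radians(330)),np.sin(np.radians(330)),0]))
t=GRIP-.019*A+.13*A
manip.servo_line((t+[0,0,.10]).tolist(),rate=.15)
q2=quat(np.array([0,0,-1.]),-LAT)
manip.movep([.50,.25,.36],q2.tolist())
manip.movep([.52,-.1,.36],q.tolist())
manip.movep((DISH+[0,0,.175]).tolist(),q.tolist())
print(readout.read_ee_pos(),readout.read_grip_width(),readout.read_t())
manip.sleep(.3)
for c in ['scene','top','wrist']:
    p,d=capture(c);save(c+'5',p);np.save(c+'5.npy',d)
    tip=readout.read_ee_pos()-np.array([0,0,.111])
    print(c,'exp',proj(c,np.array([tip]))[0],[(r['location'],round(r['p'],2)) for r in mark_of(c,'brush_tip')][:3])
E
python3 -c "
import cv2
a=cv2.imread('pics/scene5.png')[120:300,40:220];cv2.imwrite('pics/s5c.png',cv2.resize(a,None,fx=3,fy=3,interpolation=2))"
```

```text
[ 0.60359873 -0.23781373  0.28522692] 0.01687132964989063 19.0417
scene exp [126.00531984 194.5165456 ] [([376.4, 187.8], 0.87), ([123.1, 190.9], 0.71)]
top exp [440.53932516 195.05884913] [([161.2, 283.7], 0.82), ([469.3, 182.4], 0.29)]
wrist exp [273.56647158 201.79134518] [([272.4, 203.3], 0.58)]
```

View pics/s5c.png

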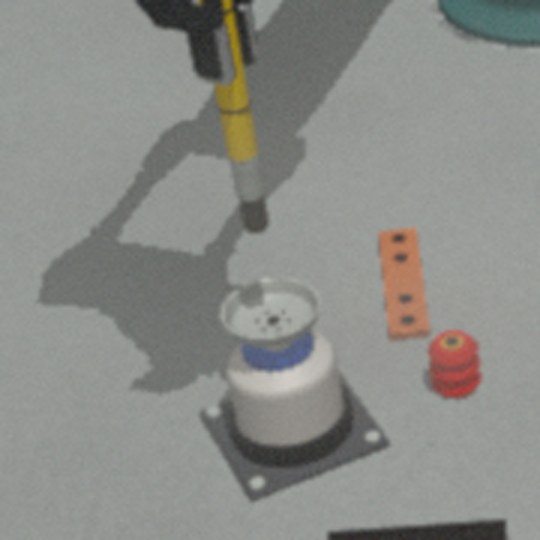

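View pics/wrist5.png

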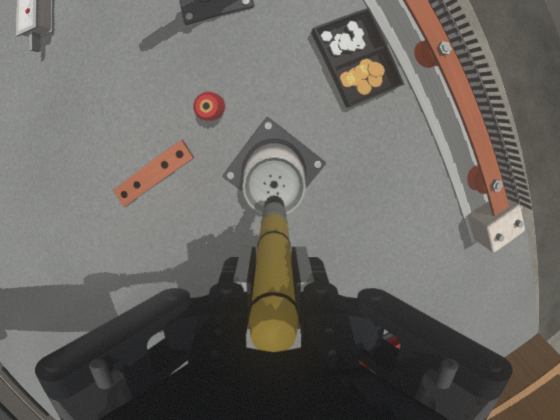

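The brush is upright. Its bristle end appears at about (125,197) in the scene view against an expected (126,195), so the tip offset holds within 2 mm. I dip it.

```bash
python3 - <<'E'
from fit import *
manip.servo_line([DISH[0],DISH[1],.110+.111+.005],rate=.1)
manip.sleep(.1);print(readout.read_contact_force())
h=manip.servo_line([DISH[0],DISH[1],.102+.111],rate=.03,contact_N=4)
manip.sleep(.3)
print(h,readout.read_ee_pos(),readout.read_contact_force(),readout.read_grip_width())
p,d=capture('scene');save('s6',p)
cv2.imwrite('pics/s6c.png',cv2.resize(cv2.cvtColor(p,cv2.COLOR_RGB2BGR)[150:300,60:210],None,fx=4,fy=4,interpolation=2))
print(readout.read_t())
E
```

```text
[ 0.77909272  0.42638574 -1.44301766]
False [ 0.60363322 -0.23905278  0.21324294] [-0.00501681 -0.35067444 -0.27838281] 0.01662713012570678
21.4167
```

View pics/s6c.png

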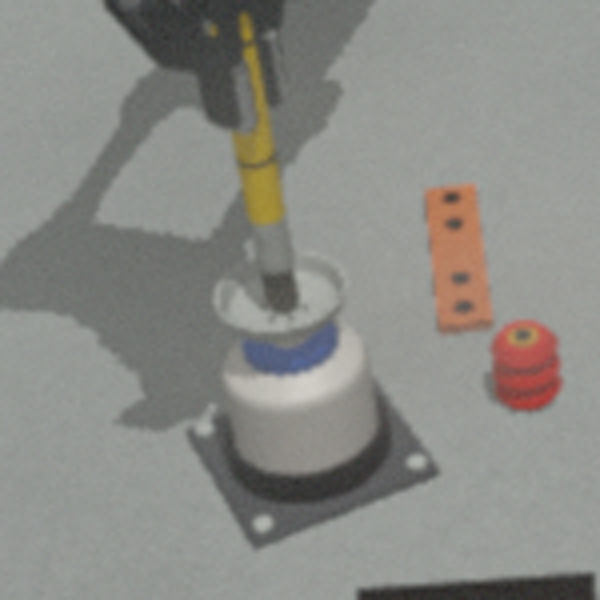

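Bristles are inside the bowl at (130,227) in the scene view. To be sure of the depth, I lower gently until the floor is felt, then lift clear.

```bash
python3 - <<'E'
from fit import *
h=manip.servo_line([DISH[0],DISH[1],.0955+.111],rate=.02,contact_N=2.5)
manip.sleep(.25)
print(h,readout.read_ee_pos(),readout.read_contact_force(),readout.read_grip_width())
manip.servo_line([DISH[0],DISH[1],.110+.111+.035],rate=.06)
manip.sleep(.6)
print(readout.read_ee_pos(),readout.read_contact_force(),readout.read_grip_width(),np.abs(readout.read_joint_velocities()).max())
for c in ['scene','top','wrist']:
    p,d=capture(c);save(c+'7',p)
    tip=readout.read_ee_pos()-np.array([0,0,.111])
    print(c,'exp',proj(c,np.array([tip]))[0],[(r['location'],round(r['p'],2)) for r in mark_of(c,'brush_tip')][:3])
    if c=='scene':cv2.imwrite('pics/s7c.png',cv2.resize(cv2.cvtColor(p,cv2.COLOR_RGB2BGR)[150:300,60:210],None,fx=4,fy=4,interpolation=2))
print(readout.read_t())
E
```

```text
True [ 0.60374248 -0.23910443  0.20580328] [ 1.25458087 -1.21717483  3.39347971] 0.016801888594993014
[ 0.60352013 -0.23901165  0.25601723] [-0.35137671  0.93692048 -0.18737129] 0.01723331229777537 0.00154865298407818
scene exp [127.99135483 207.39275034] [([373.1, 186.4], 0.96), ([265.7, 222.3], 0.75)]
top exp [435.57180849 197.40172594] [([161.7, 286.9], 0.68), ([436.6, 196.3], 0.64)]
wrist exp [273.70626699 201.77837921] [([271.2, 202.8], 0.91)]
23.975
```

View pics/s7c.png

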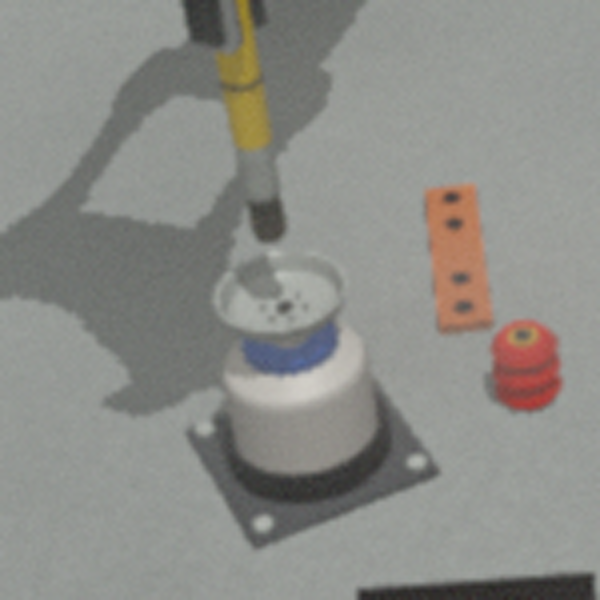

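View pics/wrist7.png

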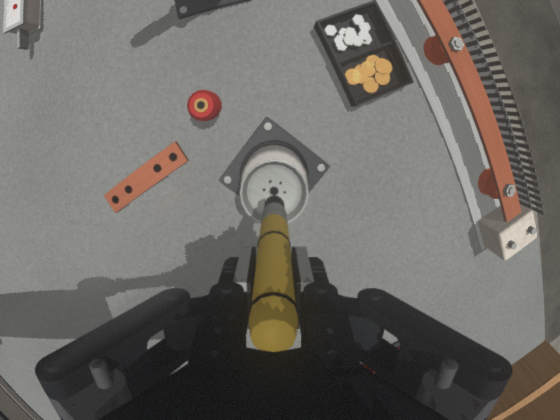

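View pics/top7.png

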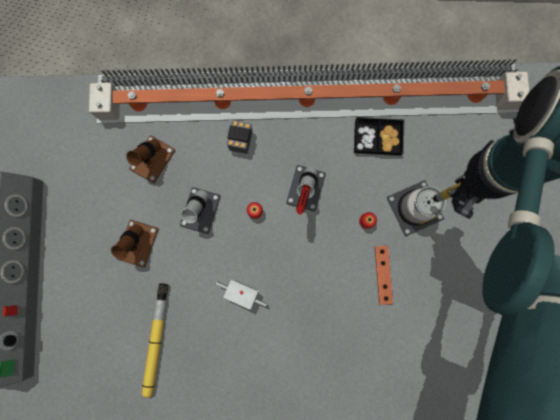

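The brush is upright and still, with the bristles at (127,209) in the scene view, about 35 mm above the dish centre. The dish is up and the bench parts look unmoved, so I hand in.

```bash
python3 -c "
from h import *
print(job.close_job(), readout.read_t(), readout.read_grip_width())"
```

```text
the job is handed in; nothing more can be done
the job is handed in; nothing more can be done
```

I carried out every step and handed the job in; the arm's clock read about 24 s at my last check. No verdict is reported.

- **Dish:** I pressed it with closed fingers to a hard stop at z = 0.088 m, about 10 mm down, with about 21 N at the end. It sprang back with its rim measured at 0.110 m.
- **Brush:** I gripped the holstered, smaller brush along its axis and drew it out. I turned it upright and dipped it until the bristles touched the dish floor.
- **End state:** The tool points straight down at (0.6035, −0.239) and the fingers are closed on the brush at 17 mm. The bristle ends are about 35 mm above the rim and over the dish centre. The force on the tool was at noise level and the arm was still. The pictures show the dish clear, and the screwdriver and bench parts in place.

**Disagreements and limits:**
- My first press stopped at only 5 N, which left full travel in doubt, so I pushed further until the stop was clear.
- The floor was felt with the tip at an estimated 0.095 m, about 3 mm below its nominal 0.098 m. That could be up to 3 mm of dish travel at the touch or a small error in the tip estimate.
- The network's `brush_tip` marks mostly landed on the larger brush in the scene and top views, so I used the wrist view and the calibrated projection instead. These agreed with the pictures to about 3 pixels.
- The readings I asked for after handing in were refused.

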